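# Load the swing basket of the drain stand and tally the bushes

## Task

Take the empty swing basket off its drain stand, lifting it straight up out of the two forks without letting it swing or catch, and stand it on the green mat. Put every brass bush into it there, shared between its two ends so evenly that it will hang level, and press the tally counter's lever down fully once for each bush, so that the pointer shows how many there are. Then hang the loaded basket back in the forks by its trunnions and leave it hanging there at rest and nearly level (a single bush more at one end does no harm); leave the two V blocks where they stand.

Things in the scene. Friction and masses are not known exactly. Their poses are not given: they have to be found in the camera images.
- drain_stand: Fixed stand: steel drip pan 200 x 150 mm with an upright at each side (12 mm thick, y = +-51 to +-63 mm, 40 mm wide, 157 mm high) ending in a fork open at the top. Origin: centre of the pan's underside; x along its 200 mm, y along the trunnion axis from upright to upright, z up. Stands turned a little, in front of the mat or behind it.
- fork_axis (a point): The point midway between the forks where the trunnions' axis lies when the basket hangs, 125 mm above the plate. Each fork's slot is 10.5 mm wide, its floor 121 mm above the plate, its sides upright to 141 mm, then flaring out to a mouth about 36 mm wide at 157 mm.
- basket: Steel basket, about 0.6 kg, free to swing in the forks. Origin: centre of its underside; x along its 177 mm length, y along its trunnions, z up. 92 mm wide, walls 40 mm high, all 3 mm thick. A divider at x = 0 makes two equal ends; ribs 4 mm high across the floor at x = +-17 and +-51.5 mm leave each end two strips, 32 mm wide and 86 mm long, centred on x = 34 and 69 mm. Centre of mass at z = 13 mm.
- basket_grip (a point): Centre of the basket's black grip bar over the divider: 12 mm thick (along the basket's x), 62 mm long (along its y), 18 mm high, its centre 63 mm above the basket's underside and its top at 72 mm. Take it from above with the fingers closing along the basket's x.
- basket_axis (a point): The middle of the trunnions' axis, on the basket, 50 mm above its underside: polished round pins 8 mm thick stand out 18 mm from the middle of each long side (128 mm over both pin ends); the ears that carry them reach z = 62 mm. Unevenly loaded it hangs tilted about this axis: a 66 g bush without a counterpart gives some 4 degrees in a strip next to the divider and 8 in an outer one; two bushes at one end and none at the other give 12.
- mat: Dark green mat 200 x 115 mm, 3 mm thick, fixed to the plate, where the basket is loaded. Origin: centre of its underside, x along its 200 mm, z up. The basket stands on it lengthwise.
- tally_counter: Fixed bench tally counter: upright grey housing 38 x 62 mm, 81 mm high, on a dark foot 58 x 90 mm. The white dial on its front (its -x side, towards the robot) has twelve marks like a clock's; the red mark at the top is zero. Origin: centre of its underside; y to the left seen from the robot, z up. The lever stands out on its right (-y) side.
- tally_lever (a joint): The counter's lever, rad: 0 up, 0.64 fully down at its stop. Sprung: pressed at its pad it takes about 2 N to start and 4 N at the bottom, and comes back up by itself.
- lever_pad (a point): Top centre of the lever's round red pad (20 mm across), 55 mm to the right of the dial's centre, about 73 mm above the plate with the lever up and 37 mm with it down. Press it straight down 36 mm to the stop, and let it come fully up between strokes. The foot's top is at 7 mm.
- tally_pointer (a joint): The black pointer on the dial, rad, stepped by the lever through a pawl: 0 at the red mark at the start, one mark forward (0.524 rad, clockwise as seen from the robot) at each full stroke; the lever cannot turn it back. It settles within about 0.1 rad of its mark.
- bush_1: Loose brass bush, a ring 26 mm across, 25 mm high, bore 12 mm, 66 g. Origin: centre of its underside, z along its bore. Stands upright on the plate to the right of the stand. Two to four of these bushes are there; the others are absent.
- bush_2: Loose brass bush, a ring 26 mm across, 25 mm high, bore 12 mm, 66 g. Origin: centre of its underside, z along its bore. Stands upright on the plate to the right of the stand. Two to four of these bushes are there; the others are absent.
- bush_3: Loose brass bush, a ring 26 mm across, 25 mm high, bore 12 mm, 66 g. Origin: centre of its underside, z along its bore. Stands upright on the plate to the right of the stand. Two to four of these bushes are there; the others are absent.
- bush_4: Loose brass bush, a ring 26 mm across, 25 mm high, bore 12 mm, 66 g. Origin: centre of its underside, z along its bore. Stands upright on the plate to the right of the stand. Two to four of these bushes are there; the others are absent.
- v_block_1: Bystander: loose steel V block 45 x 44 x 35 mm behind the work.
- v_block_2: Bystander: the other V block, of the same size.
Things that resemble listed ones, but are neither listed nor needed, are in the scene too. Leave any pink or turquoise look-alike of the bush_2 alone.

How it is judged (in metres and radians):
On the way, in this order (a step that is already met when the one before it is completed fails the run):
1. the empty basket has been lifted off the forks and stands on the mat, let go (z of basket in the frame of mat between -0.001 and 0.007 m and horizontal distance between basket and mat below 0.035 m and angle between basket's own z axis and vertical below 0.06 rad and contact force between the fingers and basket below 0.1 N and linear speed of basket below 0.02 m/s), for 0.3 s.
2. every bush lies in the basket while it stands on the mat (z of basket in the frame of mat between -0.001 and 0.007 m and horizontal distance between basket and mat below 0.035 m and angle between basket's own z axis and vertical below 0.06 rad and x of bush_1 in the frame of basket between -0.086 and 0.086 m and y of bush_1 in the frame of basket between -0.043 and 0.043 m and z of bush_1 in the frame of basket between -0.001 and 0.041 m and x of bush_2 in the frame of basket between -0.086 and 0.086 m and y of bush_2 in the frame of basket between -0.043 and 0.043 m and z of bush_2 in the frame of basket between -0.001 and 0.041 m and x of bush_3 in the frame of basket between -0.086 and 0.086 m and y of bush_3 in the frame of basket between -0.043 and 0.043 m and z of bush_3 in the frame of basket between -0.001 and 0.041 m and x of bush_4 in the frame of basket between -0.086 and 0.086 m and y of bush_4 in the frame of basket between -0.043 and 0.043 m and z of bush_4 in the frame of basket between -0.001 and 0.041 m), for 0.3 s.
3. the loaded basket hangs in the forks again (distance between basket_axis and fork_axis below 0.006 m and angle between the y axis of basket and the y axis of drain_stand, either way round below 0.06 rad and x of bush_1 in the frame of basket between -0.086 and 0.086 m and y of bush_1 in the frame of basket between -0.043 and 0.043 m and z of bush_1 in the frame of basket between -0.001 and 0.041 m and x of bush_2 in the frame of basket between -0.086 and 0.086 m and y of bush_2 in the frame of basket between -0.043 and 0.043 m and z of bush_2 in the frame of basket between -0.001 and 0.041 m and x of bush_3 in the frame of basket between -0.086 and 0.086 m and y of bush_3 in the frame of basket between -0.043 and 0.043 m and z of bush_3 in the frame of basket between -0.001 and 0.041 m and x of bush_4 in the frame of basket between -0.086 and 0.086 m and y of bush_4 in the frame of basket between -0.043 and 0.043 m and z of bush_4 in the frame of basket between -0.001 and 0.041 m), for 0.3 s.
At the end, for the whole second after the job is handed in: The basket hangs in the forks by both trunnions (axis within 6 mm of the fork axis), at rest and less than 0.18 rad (10 degrees) from level, with every bush inside it; the counter's pointer shows the number of bushes (within 0.2 rad of 0.524 rad times that number) and its lever is up (all of step 3 and angle between basket's own z axis and vertical below 0.18 rad and linear speed of basket below 0.05 m/s and angular speed of basket below 0.3 rad/s and (value of joint tally_pointer between 1.8944 and 2.2944 rad or (height (world z) of bush_1 above 5 m and value of joint tally_pointer between 1.3708 and 1.7708 rad) or (height (world z) of bush_2 above 5 m and value of joint tally_pointer between 1.3708 and 1.7708 rad) or (height (world z) of bush_3 above 5 m and value of joint tally_pointer between 1.3708 and 1.7708 rad) or (height (world z) of bush_4 above 5 m and value of joint tally_pointer between 1.3708 and 1.7708 rad) or (height (world z) of each of bush_1, bush_2 above 5 m and value of joint tally_pointer between 0.8472 and 1.2472 rad) or (height (world z) of each of bush_1, bush_3 above 5 m and value of joint tally_pointer between 0.8472 and 1.2472 rad) or (height (world z) of each of bush_1, bush_4 above 5 m and value of joint tally_pointer between 0.8472 and 1.2472 rad) or (height (world z) of each of bush_2, bush_3 above 5 m and value of joint tally_pointer between 0.8472 and 1.2472 rad) or (height (world z) of each of bush_2, bush_4 above 5 m and value of joint tally_pointer between 0.8472 and 1.2472 rad) or (height (world z) of each of bush_3, bush_4 above 5 m and value of joint tally_pointer between 0.8472 and 1.2472 rad)) and (height (world z) of bush_1 below 5 m or value of joint tally_pointer below 1.7708 rad) and (height (world z) of bush_2 below 5 m or value of joint tally_pointer below 1.7708 rad) and (height (world z) of bush_3 below 5 m or value of joint tally_pointer below 1.7708 rad) and (height (world z) of bush_4 below 5 m or value of joint tally_pointer below 1.7708 rad) and (height (world z) of any of bush_1, bush_2 below 5 m or value of joint tally_pointer below 1.2472 rad) and (height (world z) of any of bush_1, bush_3 below 5 m or value of joint tally_pointer below 1.2472 rad) and (height (world z) of any of bush_1, bush_4 below 5 m or value of joint tally_pointer below 1.2472 rad) and (height (world z) of any of bush_2, bush_3 below 5 m or value of joint tally_pointer below 1.2472 rad) and (height (world z) of any of bush_2, bush_4 below 5 m or value of joint tally_pointer below 1.2472 rad) and (height (world z) of any of bush_3, bush_4 below 5 m or value of joint tally_pointer below 1.2472 rad) and value of joint tally_lever below 0.05 rad); the robot touches nothing.
It fails at once if the basket tips or swings more than 0.45 rad (26 degrees) from level (angle between basket's own z axis and vertical above 0.45 rad).
It fails at once if the basket is jammed against the stand with more than 40 N (contact force between basket and drain_stand above 40 N).
It fails at once if a V block is shifted by more than 20 mm (distance of any of v_block_1, v_block_2 from where it was at the start of the episode above 0.02 m).
Of bush_1, bush_2, bush_3, bush_4 only 2 to 4 are there at a start; the rules pass over those that are not, and their reading is None.
At some moment in a run one of bush_1, bush_2, bush_3, bush_4 may be knocked a few centimetres aside while the robot is not near it.
It also fails if it takes over 210 s, if anything falls off the work surface, if the arm or the gripper's body presses on something with over 40 N, if the wrist force passes 120 N, or if a joint passes its speed limit or range.

## Robot

A 7-joint arm with a two-finger parallel gripper is mounted at the origin on a cart in front of the work surface, level with it; the furniture and walls round the work are solid. World frame = base frame: x ahead of the robot, y to its left, z up, the work surface at z = 0. Lengths are in mm, angles in rad, forces in N, time in s.
With the tool pointing down it reaches from about 400 to 900 mm from the base axis. Payload 5.5 kg.
Tool frame: the origin (TCP) lies at the very end of the fingers, on their centre line; the grasp point (between the pads) lies 19 mm behind it; z points along the fingers, y is the line along which they close (so a half turn about z gives the same grasp; the last joint's range is limited). The gripper opens to 85 mm and grips with 20 to 120 N. Pads are 22 mm wide; open, the fingers measure 114 mm over their backs; the gripper's body (76 mm by 85 mm) begins 54 mm behind the grasp point. The pads swing forward as they close: fully open they stand 13 mm farther back than shut.
Start: joints at [1.501, 0.501, -0.427, 1.55, 0.221, 1.138, -0.21], TCP at [212.382, -614.324, 231.31] pointing down, gripper open.
Joint ranges: [-2.88, 2.88], [-0.31, 2.03], [-1.54, 1.56], [0.2, 2.42], [-1.41, 4.55], [0.19, 2.02], [-2.57, 2.57]. Speed limits (rad/s): [2.57, 2.57, 3.14, 3.14, 3.14, 3.14, 3.14].

## Interface

Orientations are given as a 3x3 rotation matrix whose columns are the frame's x, y, z axes.
In Python, from bench import ctrl gives the robot as it stands.
- The arm moves only by the tool move_arm, never from a script. Its argument "series" is one flat list of numbers, 5 for each row, row after row: the opening, from -1 (shut) to 1 (fully open), then the shift along the world's x, y, z in mm, then the turn about the world's z in rad. In form: [gripper, tx, ty, tz, twist, gripper, tx, ty, tz, twist, ...]. A call has 1 to 20 rows; each row shifts and turns the commanded pose from where the row before left it; what a row does not reach is not made up. A row lasts 1/12 s, in which the tool goes at most 41.7 mm and 7.16 degrees, less where a joint would pass 70% of its speed; a pose out of reach is approached as far as the arm can. A call with a gripper value outside its range is refused whole. The fingers move at their own pace and stop on an object; the grip force is fixed at half the most. Time passes only in rows, so rows that do not move let the fingers close. It gives the time, the measured TCP pose, the force, the opening and the grip force at its end, in the units of the state.
- ctrl.state(): the state, without advancing time (a new reading comes with each control period).
- ctrl.grab_frame(name): name is "side" or "top" or "wrist"; returns the picture (480x640x3 uint8, red, green, blue); there is no depth.
- ctrl.calibration(name): a dict with "camera_matrix" (3x3 intrinsics, pixels), "dist_coeffs" ([k1, k2, p1, p2, k3] as OpenCV has them; the pictures are not rectified), "eye" and "orientation" of the camera in the world; the wrist camera has in their place "mount" (4x4, takes a point from camera to tool coordinates, whose origin is the TCP and whose axes are the flange's). Camera axes: x right, y down, z forward; pixel columns grow to the right and rows downward; lengths in mm; the calibration is good to about 2 mm. A picture is of the moment at which its call begins: read the wrist's pose just before it. calibration takes no time and is no camera call.
- ctrl.job_done(): hands the job in; it is judged then, once.
The state is a dict: "time": time; "qpos": joint angles; "dq": joint speeds; "joint_torque": joint torques, N m; "ee_pos": TCP position; "tool_rot": TCP orientation; "wrist_force": force on the tool from outside, world axes, zero at the start; "torque": the same for the moment, N m; "opening": finger opening in mm; "finger_force": force on a finger pad.
Only numpy, scipy, OpenCV 4.12 (cv2) and the standard library are available. Lean on these libraries where they do the work, as an engineer would, in place of code of your own. Each camera call takes 0.05 s, during which the arm holds its last target. There are 200 camera calls.

## Working session

There is one attempt and no reset: what is moved stays moved. The work goes in short steps, Python scripts to look and compute and a tool call to move; the robot and the scene stay as the last step left them, time stands still between calls to the robot, and variables do not carry over. Pictures are saved under pics/ and viewed, at most 14 in all, crops included, and the job is handed in when it is done.

Besides the shell and the picture viewer there is one more tool, called after "Emit:" as name(argument=value, ...) on one line, values as JSON. move_arm: Moves the arm, as the interface text tells. Its arguments: {"type":"object","properties":{"series":{"type":"array"}},"required":["series"]}

```bash
mkdir -p pics; ls; cat > h.py <<'E'
import numpy as np, cv2
from bench import ctrl
def grab(n,f):
    s=ctrl.state(); im=ctrl.grab_frame(n); cv2.imwrite(f'pics/{f}.png',im[:,:,::-1]); return s,im
def cam(n,s=None):
    c=ctrl.calibration(n); K=np.array(c['camera_matrix'],float); d=np.array(c['dist_coeffs'],float)
    if 'mount' in c:
        M=np.array(c['mount'],float); R=np.array(s['tool_rot']); return K,d,R@M[:3,:3],R@M[:3,3]+np.array(s['ee_pos'])
    return K,d,np.array(c['orientation'],float),np.array(c['eye'],float)
def px2w(n,pts,z,s=None):
    K,d,R,e=cam(n,s); u=cv2.undistortPoints(np.array(pts,float).reshape(-1,1,2),K,d).reshape(-1,2)
    r=np.c_[u,np.ones(len(u))]@R.T; return e+r*((np.broadcast_to(z,len(u))-e[2])/r[:,2])[:,None]
def w2px(n,P,s=None):
    K,d,R,e=cam(n,s); P=np.array(P,float).reshape(-1,3); rv=cv2.Rodrigues(R.T)[0]
    return cv2.projectPoints(P,rv,-R.T@e,K,d)[0].reshape(-1,2)
E
python3 - <<'E'
from h import *
grab('top','t0');s,_=grab('side','s0')
for n in('top','side'):
    print(n,ctrl.calibration(n))
print(ctrl.calibration('wrist')['mount']);print(s)
E
```

```text
pics
top {'camera_matrix': array([[456.07857577,   0.        , 317.62950089],
       [  0.        , 456.07857577, 240.9117308 ],
       [  0.        ,   0.        ,   1.        ]]), 'dist_coeffs': array([-0.04164738,  0.        ,  0.        ,  0.        ,  0.        ]), 'eye': array([537.91873971,  37.0909944 , 969.20499041]), 'orientation': array([[-0.00331832, -0.99830745,  0.05806233],
       [-0.99996876,  0.00289613, -0.00735402],
       [ 0.00717341, -0.05808492, -0.99828587]])}
side {'camera_matrix': array([[464.23649145,   0.        , 320.24080696],
       [  0.        , 464.23649145, 235.84578954],
       [  0.        ,   0.        ,   1.        ]]), 'dist_coeffs': array([-0.04779272,  0.        ,  0.        ,  0.        ,  0.        ]), 'eye': array([ 296.84518257, -652.58089897,  488.44349773]), 'orientation': array([[ 0.9109651 , -0.19469161,  0.36364512],
       [-0.41240681, -0.41290036,  0.81205537],
       [-0.00795117, -0.88972382, -0.45642996]])}
[[ 7.71479400e-04 -9.47772425e-01 -3.18946447e-01  8.24441213e+01]
 [ 9.99998889e-01  3.24391478e-04  1.45488137e-03  8.0
[... 299 characters left out ...]
633e-03, -3.00125037e-04, -1.03180970e-04, -1.42932877e-03,
       -7.69732257e-04, -4.55539174e-05, -2.22113118e-04]), 'joint_torque': array([-8.58706422e-03, -5.71290994e+01, -5.84325895e+00, -2.82027876e+01,
        1.07202926e-02,  6.12549964e-03,  1.68627651e-05]), 'ee_pos': array([ 212.0892286 , -613.69871701,  230.30615774]), 'tool_rot': array([[ 9.45130947e-01,  3.26691258e-01, -5.60894877e-04],
       [ 3.26691733e-01, -9.45129210e-01,  1.81316066e-03],
       [ 6.22256044e-05, -1.89691397e-03, -9.99998199e-01]]), 'wrist_force': array([ 0.00900284, -0.48109775, -0.39031612]), 'torque': array([ 0.00490711, -0.02001651,  0.00889848]), 'finger_force': 0.0, 'opening': 85.59357760020595}
```

View pics/t0.png

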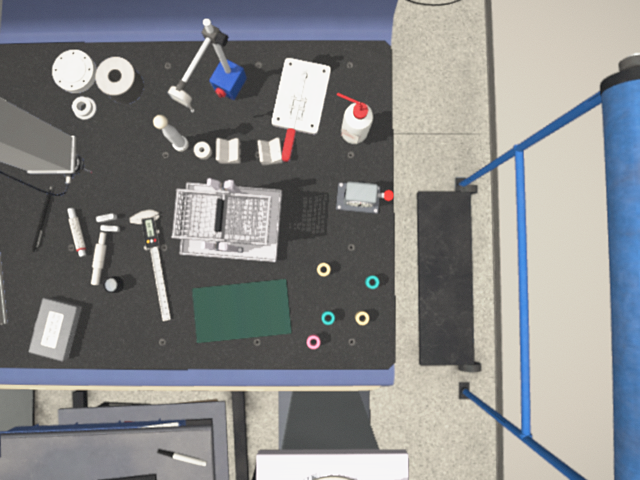

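View pics/s0.png

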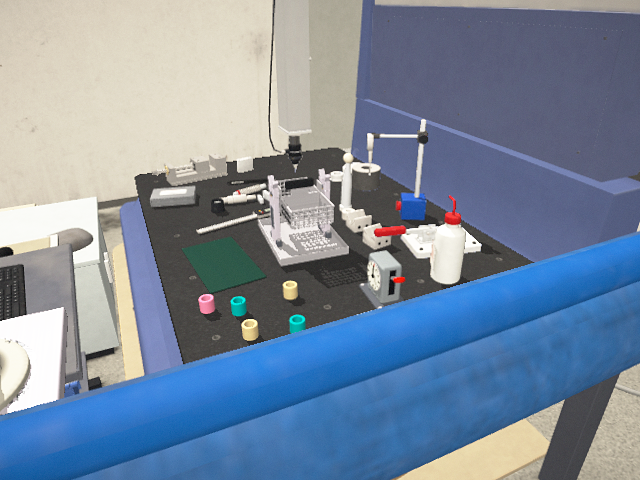

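```bash
python3 - <<'E'
from h import *
im=cv2.imread('pics/t0.png')
cv2.imwrite('pics/t0c.png',cv2.resize(im[165:355,160:410],None,fx=3.2,fy=3.15,interpolation=cv2.INTER_CUBIC))
for nm,p,z in [('b1',(324,269),25),('b2',(362,318),25),('teal',(372,282),25),('teal2',(328,318),25),('pink',(313,342),25),('pad',(388,196),73),('grip',(220,215),147),('vb',(228,150),35),('vb2',(270,150),35)]: print(nm,px2w('top',[p],z)[0].round(1))
print('mat',px2w('top',[(193,290),(287,280),(291,332),(198,342)],3).round(1).tolist())
E
```

```text
b1 [534.6  17.2  25. ]
b2 [433.6 -60.7  25. ]
teal [507.4 -82.   25. ]
teal2 [434.    9.3  25. ]
pink [385.1  40.3  25. ]
pad [ 678.9 -109.5   73. ]
grip [633.3 207.9 147. ]
vb [782.2 216.   35. ]
vb2 [781.8 128.6  35. ]
mat [[491.0, 293.6, 3.0], [511.6, 94.9, 3.0], [402.6, 86.5, 3.0], [382.0, 282.1, 3.0]]
```

View pics/t0c.png

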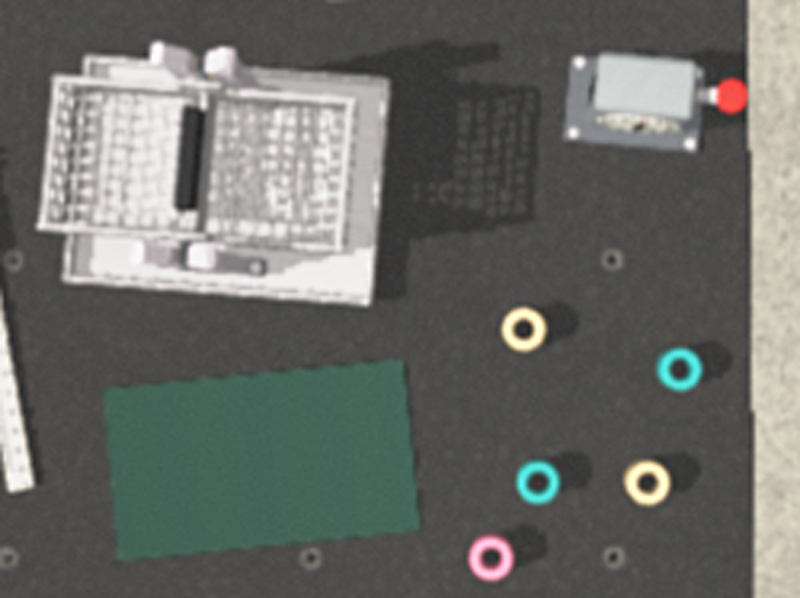

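```bash
python3 - <<'E'
from h import *
from scipy.optimize import fsolve
def ray(n,p):
    a=px2w(n,[p],0)[0]; K,d,R,e=cam(n); v=(a-e)*np.sign(e[2]); 
    return e[1:],v[1:]/np.linalg.norm(v[1:])
for n,ps in (('side',[(100,383),(320,325),(600,250),(100,455),(320,397),(600,330)]),('top',[(603,150),(610,400)])):
    for p in ps: e,v=ray(n,p); print(n,p,np.degrees(np.arctan2(v[1],v[0])).round(1))
def F(X):
    c=X[:2];r=X[2];o=[]
    for n,p,s in(('side',(320,325),1),('side',(320,397),-1),('top',(605,250),1)):
        e,v=ray(n,p); w=c-e; o.append(v[0]*w[1]-v[1]*w[0]+s*r)
    return o
print(fsolve(F,[-407,300,50]))
grab('wrist','w0')
E
```

```text
side (100, 383) -40.1
side (320, 325) -40.6
side (600, 250) -41.8
side (100, 455) -47.3
side (320, 397) -48.9
side (600, 330) -53.8
top (603, 150) -123.3
top (610, 400) -123.2
[-439.82119305  277.44964245   21.86511852]
```

View pics/w0.png

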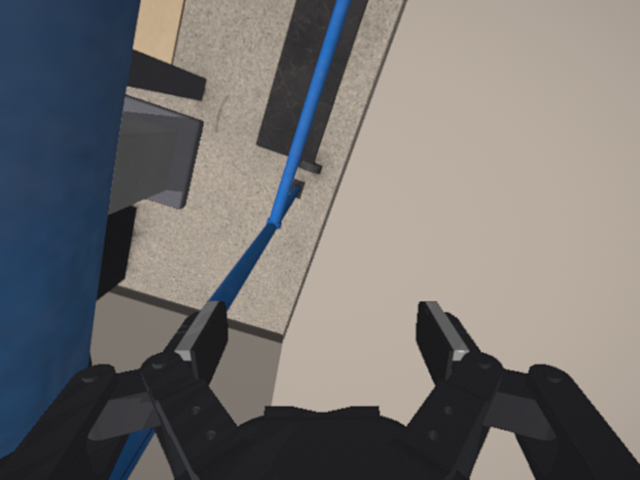

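Emit:
move_arm(series=[1,0,0,37,0,1,0,0,37,0,1,0,0,37,0,1,0,0,37,0,1,0,0,37,0,1,0,0,37,0,1,17,33,0,-0.03,1,17,33,0,-0.03,1,17,33,0,-0.03,1,17,33,0,-0.03,1,17,33,0,-0.03,1,17,33,0,-0.03,1,17,33,0,-0.03,1,17,33,0,-0.03,1,17,33,0,-0.03,1,17,33,0,-0.03,1,17,33,0,-0.03,1,17,33,0,-0.03])

```text
time: 1.65
ee_pos: [416.7, -216.4, 453.3]
tool_rot: [[1.0, -0.029, -0.0], [-0.029, -1.0, -0.001], [-0.0, 0.001, -1.0]]
wrist_force: [0.3, -0.5, -0.2]
opening: 85.4
finger_force: 0.0
```

Emit:
move_arm(series=[1,16,32,0,-0.01,1,16,32,0,-0.01,1,16,32,0,-0.01,1,16,32,0,-0.01,1,16,32,-10,0,1,16,32,-10,0,1,16,32,-10,0,1,16,32,-20,0,1,16,32,-20,0,1,16,32,-20,0,1,16,32,-20,0,1,16,32,-20,0,1,16,32,-20,0,1,0,0,0,0,1,0,0,0,0,1,0,0,0,0])

```text
time: 2.98
ee_pos: [624.2, 197.7, 302.8]
tool_rot: [[0.998, -0.067, -0.001], [-0.067, -0.998, -0.0], [-0.001, 0.001, -1.0]]
wrist_force: [-0.8, -0.4, 0.8]
opening: 85.8
finger_force: 0.0
```

```bash
python3 - <<'E'
from h import *
s,_=grab('wrist','w1');print(s['time'],s['ee_pos'],s['tool_rot'],s['wrist_force'])
E
```

```text
2.9833 [624.18484057 197.6575334  302.75891033] [[ 9.97785361e-01 -6.65061520e-02 -1.14198677e-03]
 [-6.65066818e-02 -9.97785886e-01 -4.32346672e-04]
 [-1.11070457e-03  5.07338932e-04 -9.99999254e-01]] [-0.8264188  -0.42773042  0.82336275]
```

View pics/w1.png

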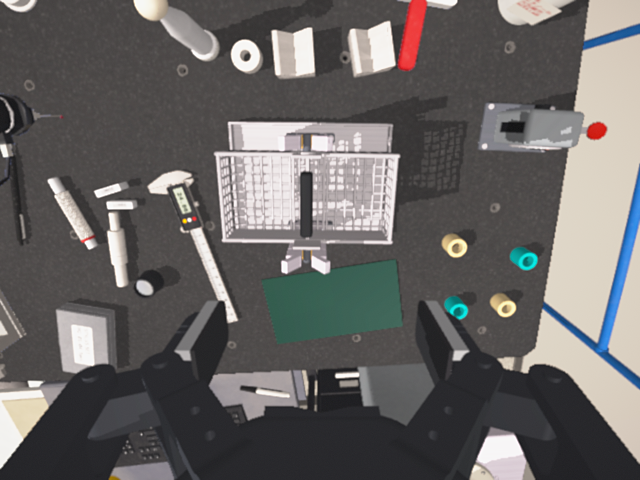

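```bash
python3 - <<'E'
from h import *
s={'ee_pos':np.array([624.185,197.658,302.759]),'tool_rot':np.array([[.997785,-.066506,-.00114],[-.066507,-.997786,-.00043],[-.00111,.0005,-1]])}
im=cv2.imread('pics/w1.png')
g=im.max(2)[165:245,295:320]
print((g<70).sum(1)); print((g<70).sum(0))
print('bar ends',px2w('wrist',[(306,172.5),(306,236.5)],[147,147],s).round(1).tolist())
print('rim',px2w('wrist',[(216,154),(400,155),(392,243),(222,241)],115,s).round(1).tolist())
print('mat',px2w('wrist',[(262,280),(396,261),(402,325),(279,342)],3,s).round(1).tolist())
hsv=cv2.cvtColor(im,cv2.COLOR_BGR2HSV)
print('bush',px2w('wrist',[(455,242),(503,302)],22,s).round(1).tolist(),'pad',px2w('wrist',[(597,130)],73,s).round(1).tolist())
t=cv2.imread('pics/t0.png');h=cv2.cvtColor(t,cv2.COLOR_BGR2HSV)
def blobs(m,z):
    n,l,st,c=cv2.connectedComponentsWithStats(m.astype('uint8'))
    for i in range(1,n):
        if st[i,4]>25 and 160<c[i,0]<420 and c[i,1]>160: print(st[i],c[i].round(1),px2w('top',[c[i]],z)[0].round(1))
print('brass');blobs((h[...,0]>15)&(h[...,0]<32)&(h[...,1]>50)&(h[...,2]>120),25)
print('red');blobs(((h[...,0]<6)|(h[...,0]>174))&(h[...,1]>150)&(h[...,2]>100),73)
print('green');blobs((h[...,0]>65)&(h[...,0]<90)&(h[...,1]>60)&(h[...,2]<140),3)
m=((h[...,0]>65)&(h[...,0]<90)&(h[...,1]>60)&(h[...,2]<140)).astype('uint8')
c=max(cv2.findContours(m,0,2)[0],key=cv2.contourArea); r=cv2.minAreaRect(c);print(r,px2w('top',cv2.boxPoints(r),3).round(1).tolist())
E
```

```text
[ 0  0  0  0  0  0  0  7 11 11 11 11 11 11 11 11 11 11 11 11 11 11 11 11
 11 11 11 11 11 11 11 11 11 11 11 11 11 11 11 11 11 11 11 11 11 11 11 11
 11 11 11 11 11 11 11 11 12 11 11 11 11 11 11 11 11 11 11 11 11 11 11  8
  0  0  0  0  0  0  0  0]
[ 0  0  0  0  0  0 63 64 65 65 65 65 64 64 65 65 63  1  0  0  0  0  0  0
  0]
bar ends [[667.6, 207.6, 147.0], [607.2, 212.5, 147.0]]
rim [[687.4, 295.9, 115.0], [674.5, 116.0, 115.0], [583.1, 123.8, 115.0], [597.4, 304.4, 115.0]]
mat [[495.8, 293.1, 3.0], [513.1, 95.0, 3.0], [403.9, 84.6, 3.0], [385.6, 279.7, 3.0]]
bush [[544.1, 18.2, 22.0], [445.1, -59.4, 22.0]] pad [[684.9, -112.4, 73.0]]
brass
[316 262  15  15 106] [323.3 269.1] [534.5  18.5  25. ]
[355 311  15  15 116] [361.8 317.7] [434.3 -60.2  25. ]
[296 390  53   1  53] [322. 390.] [287.5  22.2  25. ]
red
[384 190   9  11  83] [388.3 195. ] [ 681.  -110.1   73. ]
green
[ 193  279   98   64 5129] [241.3 310.5] [447.8 191.2   3. ]
((241.34652709960938, 310.4653625488281), (54.528038024902344, 94.7275390625), 84.2894058227539) [[495.1, 296.8, 3.0], [514.5, 97.5, 3.0], [400.8, 86.2, 3.0], [381.4, 284.3, 3.0]]
```

Emit:
move_arm(series=[1,4,4,-28,-0.008,1,4,4,-28,0,1,3,4,-28,0,1,0,0,0,0,1,0,0,0,0])

```text
time: 3.45
ee_pos: [635.3, 207.4, 219.4]
tool_rot: [[0.997, -0.077, -0.001], [-0.077, -0.997, -0.001], [-0.001, 0.002, -1.0]]
wrist_force: [0.3, -0.5, 0.7]
opening: 85.1
finger_force: 0.0
```

```bash
python3 - <<'E'
from h import *
s,im=grab('wrist','w2');print(s['ee_pos'])
p=w2px('wrist',[[667,207.5,147],[605,212,147]],s);print(p)
g=im.max(2)
a=p.min(0).astype(int)-[25,20];b=p.max(0).astype(int)+[25,20]
m=(g<60).astype('uint8');m2=np.zeros_like(m);m2[a[1]:b[1],a[0]:b[0]]=m[a[1]:b[1],a[0]:b[0]]
n,l,st,c=cv2.connectedComponentsWithStats(m2)
i=1+st[1:,4].argmax();print(st[i],c[i])
pts=np.argwhere(l==i)[:,::-1]
rr=cv2.minAreaRect(pts.astype('float32'));print(rr,px2w('wrist',cv2.boxPoints(rr),147,s).round(1).tolist())
E
```

```text
[635.27059163 207.41591644 219.39962158]
[[316.18004751 205.98475871]
 [316.97615559 289.22086924]]
[308 202  16  85 858] [315.28554779 243.71445221]
((315.5, 244.0), (84.0, 15.0), 90.0) [[670.1, 212.7, 147.0], [669.4, 202.7, 147.0], [607.3, 207.4, 147.0], [608.1, 218.3, 147.0]]
```

View pics/w2.png

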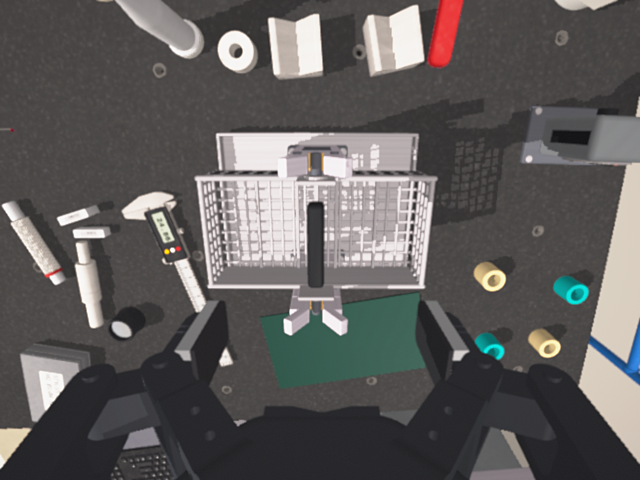

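Emit:
move_arm(series=[1,2.5,2.5,-25,0,1,0,0,-25,0,1,0,0,-25,0,1,0,0,-23,0,1,0,0,0,0,0.2,0,0,0,0,-0.4,0,0,0,0,-1,0,0,0,0,-1,0,0,0,0,-1,0,0,0,0,-1,0,0,0,0,-1,0,0,0,0])

```text
time: 4.5
ee_pos: [638.5, 212.3, 122.4]
tool_rot: [[0.997, -0.075, 0.002], [-0.075, -0.997, 0.0], [0.002, -0.0, -1.0]]
wrist_force: [-0.0, -0.7, 5.2]
opening: 11.1
finger_force: 60.7
```

Emit:
move_arm(series=[-1,0,0,3,0,-1,0,0,5,0,-1,0,0,6,0,-1,0,0,6,0,-1,0,0,7,0,-1,0,0,8,0,-1,0,0,10,0,-1,0,0,12,0,-1,0,0,15,0,-1,0,0,15,0,-1,0,0,15,0,-1,0,0,10,0,-1,0,0,0,0])

```text
time: 5.58
ee_pos: [639.4, 213.3, 237.3]
tool_rot: [[0.997, -0.075, 0.005], [-0.075, -0.997, 0.002], [0.005, -0.002, -1.0]]
wrist_force: [0.3, 0.8, -6.2]
opening: 10.9
finger_force: 59.2
```

```bash
python3 - <<'E'
from h import *
s,im=grab('side','s1')
cv2.imwrite('pics/s1c.png',cv2.resize(cv2.imread('pics/s1.png')[90:310,170:430],None,fx=2.7,fy=2.7))
E
```

```text
(no output)
```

View pics/s1c.png

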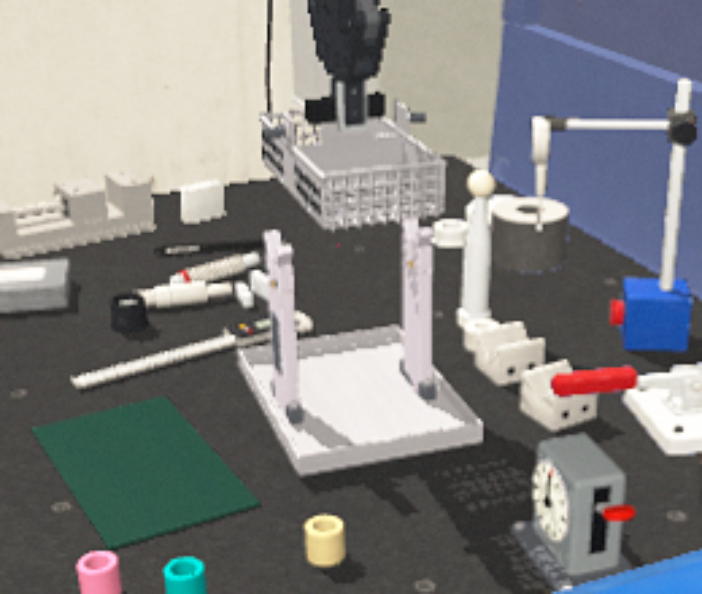

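Emit:
move_arm(series=[-1,-12,-1.6,0,0.01,-1,-21,-2.5,0,0.02,-1,-26,-3,0,0.025,-1,-26,-3,0,0.025,-1,-26,-3,0,0.025,-1,-26,-3,0,0.025,-1,-26,-3,0,0.02,-1,-16,-2,0,0.01,-1,-10,-1.5,-12,0.01,-1,0,0,-25,0,-1,0,0,-30,0,-1,0,0,-30,0,-1,0,0,-30,0,-1,0,0,-23,0,-1,0,0,-12,0,-1,0,0,-8,0,-1,0,0,-6,0,-1,0,0,-4,0,-1,0,0,-3,0,-1,0,0,0,0])

```text
time: 7.3
ee_pos: [449.7, 189.9, 50.9]
tool_rot: [[0.996, 0.095, 0.002], [0.095, -0.996, 0.0], [0.002, -0.0, -1.0]]
wrist_force: [0.0, 0.4, -6.0]
opening: 10.8
finger_force: 59.3
```

Emit:
move_arm(series=[-1,0,0,-1,0,-1,0,0,-0.7,0,-1,0,0,0,0])

```text
time: 7.55
ee_pos: [449.7, 189.8, 50.5]
tool_rot: [[0.996, 0.095, 0.002], [0.095, -0.996, -0.001], [0.002, 0.001, -1.0]]
wrist_force: [-4.4, -3.0, 10.0]
opening: 11.2
finger_force: 61.4
```

Emit:
move_arm(series=[-0.6,0,0,0.5,0,0,0,0,0,0,1,0,0,0,0,1,0,0,0,0,1,0,0,0,0,1,0,0,5,0,1,0,0,20,0,1,0,0,30,0,1,0,0,30,0,1,0,0,35,0,1,0,0,30,0,1,0,0,20,-0.095,1,6,-34,0,0,1,7,-35,0,0,1,7,-35,0,0,1,7,-35,0,0,1,7,-35,0,0,1,7,-35,0,0,1,0,0,0,0,1,0,0,0,0])

```text
time: 9.22
ee_pos: [489.9, -21.9, 219.1]
tool_rot: [[1.0, -0.005, -0.0], [-0.005, -1.0, -0.0], [-0.0, 0.0, -1.0]]
wrist_force: [-0.4, 0.4, 0.5]
opening: 85.2
finger_force: 0.0
```

```bash
cat >> h.py <<'E'
def S(x,y,z,yaw):
    c,s=np.cos(yaw),np.sin(yaw); return {'ee_pos':np.array([x,y,z]),'tool_rot':np.array([[c,s,0],[s,-c,0],[0,0,-1.]])}
E
python3 - <<'E'
from h import *
s,im=grab('wrist','w3');print(s['ee_pos'],s['opening'],s['time'])
E
```

```text
[489.94271386 -21.9442505  219.05069944] 85.24350779577615 9.2167
```

View pics/w3.png

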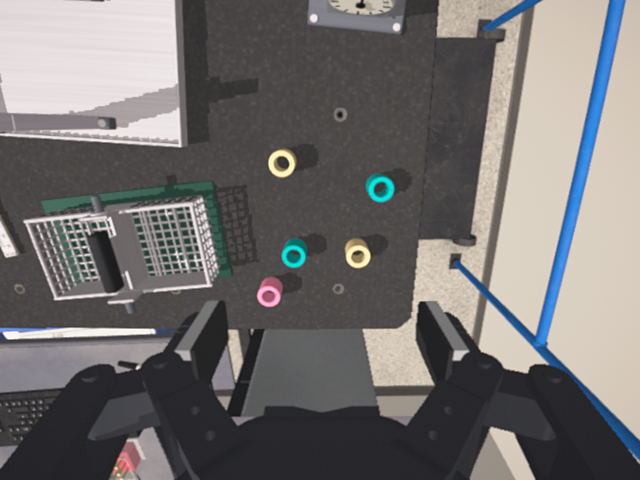

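```bash
cat >> h.py <<'E'
def brass(im,s,z=25,roi=None,prt=True):
    h=cv2.cvtColor(im,cv2.COLOR_RGB2HSV); m=((h[...,0]>14)&(h[...,0]<34)&(h[...,1]>45)&(h[...,2]>90)).astype('uint8')
    n,l,st,c=cv2.connectedComponentsWithStats(m)
    for i in range(1,n):
        if st[i,4]>150 and st[i,2]<80 and st[i,3]<80:
            mm=(l==i); v=h[...,2][mm]; t=mm&(h[...,2]>0.88*np.percentile(v,95))
            pts=np.argwhere(t)[:,::-1].astype('float32'); (cx,cy),r=cv2.minEnclosingCircle(pts)
            w=px2w('wrist',[(cx,cy),(cx-r,cy),(cx+r,cy)],z,s); print(st[i],(round(cx,1),round(cy,1),round(r,1)),w[0].round(1),'dia',np.linalg.norm(w[2]-w[1]).round(1))
E
python3 - <<'E'
from h import *
im=cv2.imread('pics/w3.png')[:,:,::-1].copy()
s=S(489.9,-19.4,219.1,0)
brass(im,s)
print(px2w('wrist',[(91,233),(110,230),(104,291),(122,287)],75,s).round(1).tolist())
E
```

```text
[268 148  29  30 553] (280.9, 163.4, 13.2) [536.6  20.3  25. ] dia 26.6
[344 238  27  31 600] (357.5, 256.0, 11.9) [436.6 -60.2  25. ] dia 26.2
[[479.3, 193.7, 75.0], [482.2, 175.0, 75.0], [419.1, 194.2, 75.0], [423.6, 175.1, 75.0]]
```

```bash
python3 -c "
from h import *
print(ctrl.state()['qpos'].round(2))"
```

```text
[ 0.79  0.32 -0.94  1.94  0.3   1.02 -1.86]
```

Emit:
move_arm(series=[1,3.8,3.2,-8,-0.123,1,3.8,3.2,-8,-0.123,1,3.8,3.2,-8,-0.123,1,3.8,3.2,-8,-0.123,1,3.8,3.2,-8,-0.123,1,3.8,3.2,-8,-0.123,1,3.8,3.2,-8,-0.123,1,3.8,3.2,-8,-0.123,1,3.8,3.2,-8,-0.123,1,3.8,3.2,-8,-0.123,1,3.8,3.2,-8,-0.123,1,3.8,3.2,-8,-0.123,1,0,0,0,0,1,0,0,0,0])

```text
time: 10.43
ee_pos: [517.1, 15.7, 132.0]
tool_rot: [[0.408, -0.912, -0.032], [-0.913, -0.409, 0.011], [-0.023, 0.025, -0.999]]
wrist_force: [-0.5, 0.6, -0.6]
opening: 85.0
finger_force: 0.0
```

```bash
python3 - <<'E'
from h import *
s,im=grab('wrist','w4');print(s['ee_pos'],s['tool_rot'][:,0],s['qpos'].round(2))
brass(im,S(535.5,19,123.1,-1.476))
E
```

```text
[517.08064988  15.7248265  132.02795302] [ 0.40819055 -0.91260364 -0.02313154] [-0.46  0.41  0.48  1.97 -0.26  0.85 -2.56]
[ 429  163   45   39 1282] (455.4, 183.6, 17.8) [441.4 -33.2  25. ] dia 26.6
[277 201  36  41 970] (294.5, 224.2, 16.2) [557.3   9.3  25. ] dia 24.7
```

Emit:
move_arm(series=[1,0,0,8,0.12,1,0,0,8,0.12,1,0,0,8,0.12,1,0,0,0,0.12,1,0,0,0,0.12,1,0,0,0,0.12,1,0,0,0,0.12,1,0,0,0,0.12,1,0,0,0,0.12,1,0,0,0,0.12,1,0,0,0,0.12,1,0,0,0,0.12,1,0,0,0,0.12,1,0,0,0,0.12,1,0,0,0,0.12,1,0,0,0,0.12,1,0,0,0,0.12,1,0,0,0,0.12,1,0,0,0,0.12,1,0,0,0,0.12])

```text
time: 12.15
ee_pos: [518.1, 11.6, 157.7]
tool_rot: [[0.317, 0.948, 0.016], [0.948, -0.317, -0.028], [-0.021, 0.024, -0.999]]
wrist_force: [-1.0, -0.5, -0.5]
opening: 85.8
finger_force: 0.0
```

```bash
cat >> h.py <<'E'
def avg(n=6):
    P=[];Y=[];F=[]
    for _ in range(n):
        s=ctrl.state();P.append(s['ee_pos']);r=np.array(s['tool_rot']);Y.append(np.arctan2(r[1,0],r[0,0]));F.append(s['wrist_force']);ctrl.grab_frame('wrist')
    print('mean',np.mean(P,0).round(2),'sd',np.std(P,0).round(2),'yaw',np.mean(Y).round(4),'F',np.mean(F,0).round(1),'t',s['time']); return np.mean(P,0),np.mean(Y)
E
python3 - <<'E'
from h import *
avg()
s=ctrl.state();print(s['tool_rot'].round(3),s['qpos'].round(2))
E
```

```text
mean [518.02  11.39 157.47] sd [0.04 0.12 0.2 ] yaw 1.2423 F [-0.4 -0.2 -0. ] t 12.4
[[ 0.327  0.945  0.015]
 [ 0.945 -0.327 -0.029]
 [-0.023  0.024 -0.999]] [-0.11  0.32  0.02  1.97  0.03  0.84 -0.45]
```

Emit:
move_arm(series=[1,4.5,2,-9,0.106,1,4.5,2,-9,0.106,1,4.5,2,-9,0.106,1,4.5,2,-8,0.106,1,0,0,0,0,1,0,0,0,0,1,0,0,0,0])

```text
time: 13.03
ee_pos: [535.8, 19.9, 121.9]
tool_rot: [[-0.09, 0.996, 0.025], [0.996, 0.09, -0.021], [-0.023, 0.023, -0.999]]
wrist_force: [0.2, -0.6, 0.1]
opening: 85.3
finger_force: 0.0
```

```bash
python3 - <<'E'
from h import *
avg(3);s,im=grab('wrist','w5');print(s['tool_rot'].round(3),s['qpos'].round(2))
brass(im,s)
print(ctrl.state()['ee_pos'])
E
```

```text
mean [535.93  19.86 122.01] sd [0.09 0.   0.11] yaw 1.6615 F [ 0.2 -0.4  0.5] t 13.1333
[[-0.092  0.995  0.026]
 [ 0.995  0.092 -0.021]
 [-0.024  0.024 -0.999]] [-0.05  0.39 -0.07  1.96  0.07  0.77 -0.07]
[ 301  212   36   43 1092] (317.5, 233.4, 19.7) [536.1  20.1  25. ] dia 30.3
[174 289  40  38 709] (191.5, 308.0, 20.3) [437.4 -54.3  25. ] dia 33.8
[536.03115505  19.95407089 122.12406031]
```

View pics/w5.png

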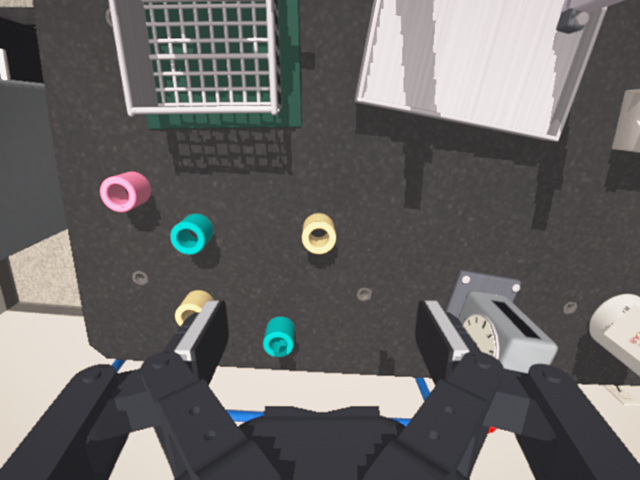

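```bash
cat >> h.py <<'E'
from scipy.optimize import least_squares
def fitbush(im,s,x0,zb=0,col=(14,34)):
    h=cv2.cvtColor(im,cv2.COLOR_RGB2HSV); m=((h[...,0]>col[0])&(h[...,0]<col[1])&(h[...,1]>45)&(h[...,2]>60)).astype('uint8')
    n,l,st,c=cv2.connectedComponentsWithStats(m); p=w2px('wrist',[[*x0,zb+12]],s)[0]
    i=1+np.argmin([np.hypot(*(c[k]-p))+1e3*(st[k,4]<150) for k in range(1,n)])
    bb=np.array([st[i,0],st[i,1],st[i,0]+st[i,2],st[i,1]+st[i,3]])-.5
    a=np.linspace(0,2*np.pi,73)
    def f(q):
        P=np.r_[np.c_[q[0]+13*np.cos(a),q[1]+13*np.sin(a),0*a+zb],np.c_[q[0]+13*np.cos(a),q[1]+13*np.sin(a),0*a+zb+25]]
        u=w2px('wrist',P,s); return np.r_[u.min(0),u.max(0)]-bb
    r=least_squares(f,x0); print('bush',r.x.round(1),'res px',r.fun.round(1)); return r.x
E
python3 - <<'E'
from h import *
L=lambda n:cv2.imread(f'pics/{n}.png')[:,:,::-1].copy()
s=ctrl.state();fitbush(L('w5'),s,[536,19]);
s=S(489.9,-19.9,219.1,0)
fitbush(L('w3'),s,[536,19]);fitbush(L('w3'),s,[436,-60])
E
```

```text
bush [537.1  16.7] res px [ 1.1  1.1 -1.1 -1.2]
bush [534.7  20. ] res px [ 0.6  1.  -0.7 -1. ]
bush [433.6 -60.7] res px [ 1.   0.8 -0.9 -0.8]
```

Emit:
move_arm(series=[1,1,-0.8,-30,0,1,0,0,-30,0,1,0,0,-30,0,1,0,0,-18,0,1,0,0,-8,0,0.2,0,0,0,0,-0.5,0,0,0,0,-1,0,0,0,0,-1,0,0,0,0,-1,0,0,0,0,-1,0,0,0,0])

```text
time: 14.15
ee_pos: [538.1, 19.2, 7.2]
tool_rot: [[-0.093, 0.995, 0.028], [0.995, 0.094, -0.021], [-0.024, 0.026, -0.999]]
wrist_force: [-1.2, 0.6, 5.9]
opening: 23.9
finger_force: 58.5
```

Emit:
move_arm(series=[-1,0,0,10,0,-1,0,0,20,0,-1,0,0,30,0,-1,0,0,30,0,-1,0,0,30,0,-1,0,0,0,0,-1,0,0,0,0])

```text
time: 14.73
ee_pos: [538.7, 19.2, 128.6]
tool_rot: [[-0.093, 0.995, 0.031], [0.995, 0.094, -0.021], [-0.024, 0.029, -0.999]]
wrist_force: [-0.6, 0.6, -0.6]
opening: 24.1
finger_force: 59.1
```

```bash
python3 - <<'E'
from h import *
avg(2);s,im=grab('wrist','w6');print(s['ee_pos'],s['opening'],s['finger_force'])
fitbush(im,s,[s['ee_pos'][0],s['ee_pos'][1]],s['ee_pos'][2]-6)
cv2.imwrite('pics/w6c.png',cv2.imread('pics/w6.png')[0:440,80:560])
E
```

```text
mean [538.01  19.17 127.72] sd [0.73 0.07 0.86] yaw 1.6643 F [-0.4  0.3 -0.7] t 14.7833
[536.301757    19.05974345 125.65662318] 23.79916410908003 59.08371448516846
bush [536.8  17. ] res px [-1.5  0.5  1.5 -0.4]
```

View pics/w6c.png

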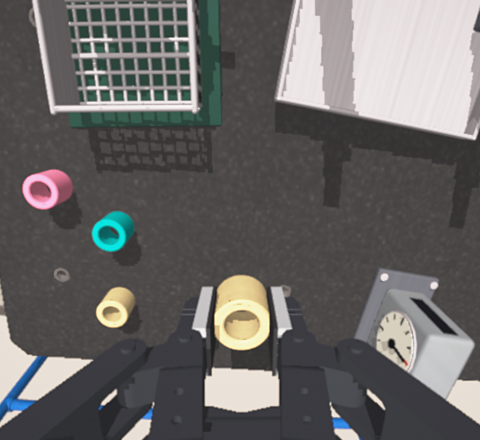

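Emit:
move_arm(series=[-1,-8,13,0,0,-1,-14,22,0,0,-1,-17,27,0,0,-1,-17,27,0,0,-1,-14.7,22.7,0,0,-1,-9,14,0,0,-1,-5,9,0,0,-1,0,0,0,0,-1,0,0,-15,0,-1,0,0,-25,0,-1,0,0,-25,0,-1,0,0,-20,0,-1,0,0,-12,0,-1,0,0,-8,0,-1,0,0,-6,0,-1,0,0,-1,0,-1,0,0,0,0])

```text
time: 16.3
ee_pos: [454.1, 153.7, 14.3]
tool_rot: [[-0.093, 0.995, 0.028], [0.995, 0.093, -0.021], [-0.023, 0.026, -0.999]]
wrist_force: [0.3, 0.4, 4.6]
opening: 23.9
finger_force: 63.1
```

Emit:
move_arm(series=[-0.2,0,0,0.5,0,0,0,0,0,0,0.05,0,0,0,0,0.05,0,0,0,0,0.05,0,0,0,0,0.05,0,0,5,0,0.05,0,0,15,0,0.05,0,0,25,0,0.05,0,0,30,0,0.05,0,0,30,0,0.05,0,0,8,0,0.5,0,0,0,0,0.5,0,0,0,0])

```text
time: 17.38
ee_pos: [452.2, 153.8, 127.2]
tool_rot: [[-0.093, 0.995, 0.026], [0.995, 0.094, -0.021], [-0.023, 0.024, -0.999]]
wrist_force: [1.0, -0.2, -0.8]
opening: 63.9
finger_force: 0.0
```

```bash
python3 - <<'E'
from h import *
s,im=grab('wrist','w7');print(s['ee_pos'],s['opening'],s['wrist_force'])
fitbush(im,s,[452,153],6)
E
```

```text
[452.20395293 153.78564301 127.23205187] 63.915119610551656 [ 0.96519488 -0.24272433 -0.77486864]
bush [454.5 150.6] res px [ 0.6 -1.4 -0.6  1.4]
```

Emit:
move_arm(series=[1,-1,-15,0,0,1,-2,-25,0,0,1,-2.3,-30,0,0,1,-2.5,-32,0,0,1,-2.5,-32,0,0,1,-2.5,-32,0,0,1,-2,-25,0,0,1,-1.5,-15,0,0,1,0,-9,0,0,1,0,0,0,0,1,0,0,0,0])

```text
time: 18.35
ee_pos: [435.2, -60.7, 126.1]
tool_rot: [[-0.093, 0.995, 0.023], [0.995, 0.094, -0.021], [-0.023, 0.021, -1.0]]
wrist_force: [-0.4, -0.8, -0.7]
opening: 85.2
finger_force: 0.0
```

```bash
python3 - <<'E'
from h import *
s,im=grab('wrist','w8');print(s['ee_pos'],s['opening'],s['qpos'].round(2))
fitbush(im,s,[436,-61])
E
```

```text
[435.23929271 -60.67545928 126.10681727] 85.23820456244883 [ 0.08  0.24 -0.02  2.18  0.04  0.7   0.12]
bush [436.4 -63.1] res px [ 0.9  1.  -0.9 -1. ]
```

Emit:
move_arm(series=[1,0.5,0.5,-30,0,1,0,0,-35,0,1,0,0,-30,0,1,0,0,-18,0,1,0,0,-7,0,0.2,0,0,0,0,-0.5,0,0,0,0,-1,0,0,0,0,-1,0,0,0,0,-1,0,0,0,0,-1,0,0,0,0,-1,0,0,10,0,-1,0,0,20,0,-1,0,0,35,0,-1,0,0,35,0,-1,0,0,20,0,-1,0,0,0,0])

```text
time: 19.82
ee_pos: [439.9, -61.1, 132.3]
tool_rot: [[-0.093, 0.995, 0.035], [0.995, 0.094, -0.022], [-0.025, 0.033, -0.999]]
wrist_force: [1.4, -1.1, -1.4]
opening: 23.8
finger_force: 59.0
```

Emit:
move_arm(series=[-1,0.5,15,0,0,-1,0.7,25,0,0,-1,1,32,0,0,-1,1,32,0,0,-1,1,32,0,0,-1,1,32,0,0,-1,1,32,0,0,-1,1,30,0,0,-1,0.8,25,0,0,-1,0.5,18,0,0,-1,0.5,9.9,0,0,-1,0,3,0,0,-1,0,0,0,0,-1,0,0,-20,0,-1,0,0,-30,0,-1,0,0,-25,0,-1,0,0,-18,0,-1,0,0,-10,0,-1,0,0,-6,0,-1,0,0,-2,0])

```text
time: 21.48
ee_pos: [445.2, 224.0, 15.5]
tool_rot: [[-0.092, 0.995, 0.024], [0.995, 0.093, -0.022], [-0.024, 0.022, -0.999]]
wrist_force: [-0.7, -0.1, -1.0]
opening: 23.5
finger_force: 59.0
```

Emit:
move_arm(series=[-1,0,0,-1.5,0,-1,0,0,0,0])

```text
time: 21.65
ee_pos: [446.0, 225.3, 15.3]
tool_rot: [[-0.093, 0.995, 0.026], [0.995, 0.094, -0.021], [-0.023, 0.024, -0.999]]
wrist_force: [-0.3, -0.7, 0.4]
opening: 23.5
finger_force: 59.0
```

Release, rise, look.

Emit:
move_arm(series=[-0.2,0,0,0,0,0,0,0,0,0,0.05,0,0,0,0,0.05,0,0,0,0,0.05,0,0,0,0,0.05,0,0,5,0,0.05,0,0,15,0,0.05,0,0,25,0,0.05,0,0,30,0,0.05,0,0,35,0,0.05,0,-20,30,0,0.5,0,-20,20,0,0.5,0,-10,20,0,0.5,0,0,0,0,0.5,0,0,0,0])

```text
time: 22.9
ee_pos: [446.2, 175.1, 196.0]
tool_rot: [[-0.092, 0.995, 0.028], [0.996, 0.092, -0.02], [-0.022, 0.026, -0.999]]
wrist_force: [-0.5, 0.0, -0.2]
opening: 64.2
finger_force: 0.0
```

```bash
python3 - <<'E'
from h import *
s,im=grab('wrist','w9');print(s['ee_pos'],s['opening'],s['wrist_force'])
fitbush(im,s,[446,225],6);fitbush(im,s,[453,153],6)
E
```

```text
[446.23024139 175.0783476  195.99682849] 64.20588293779454 [-0.52957151  0.01275583 -0.2390936 ]
bush [446.3 224. ] res px [ 0.2  0.5 -0.2 -0.5]
bush [421.7 151.2] res px [ 0.4 -0.5 -0.4  0.5]
```

View pics/w9.png

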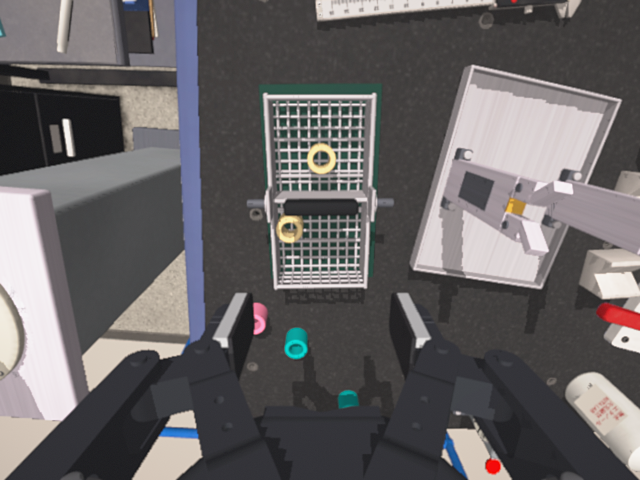

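Emit:
move_arm(series=[0,10,-12,0,0,0,17,-22,0,0,-0.5,22,-27,0,0,-1,22,-27,0,0,-1,22,-27,0,0,-1,22,-27,0,0,-1,22,-27,0,0,-1,22,-27,0,0,-1,22,-27,0,0,-1,20,-27,0,0,-1,15,-20,-5,0,-1,10,-12,-5,0,-1,4,-4.4,-6,0,-1,0,0,0,0,-1,0,0,0,0,-1,0,0,0,0])

```text
time: 24.28
ee_pos: [674.6, -108.5, 177.8]
tool_rot: [[-0.096, 0.995, 0.023], [0.995, 0.097, -0.02], [-0.022, 0.021, -1.0]]
wrist_force: [0.4, -0.1, -0.1]
opening: 0.1
finger_force: 0.0
```

```bash
cat >> h.py <<'E'
def redpad(im,s,z=73):
    h=cv2.cvtColor(im,cv2.COLOR_RGB2HSV); m=(((h[...,0]<6)|(h[...,0]>174))&(h[...,1]>140)&(h[...,2]>90)).astype('uint8')
    n,l,st,c=cv2.connectedComponentsWithStats(m)
    for i in range(1,n):
        if st[i,4]>40:
            w=px2w('wrist',[c[i],c[i]-[st[i,2]/2,0],c[i]+[st[i,2]/2,0]],z,s); print(st[i],c[i].round(1),w[0].round(1),'dia',np.linalg.norm(w[2]-w[1]).round(1))
E
python3 - <<'E'
from h import *
s,im=grab('wrist','w10');print(s['ee_pos'],s['opening'],s['qpos'].round(2),s['tool_rot'].round(3)[:,0])
redpad(im,s)
E
```

```text
[ 674.6069517  -108.54210489  177.81907003] 0.08323635408484391 [ 0.12  0.56 -0.01  1.54  0.03  1.01  0.19] [-0.096  0.995 -0.022]
[ 561  170   79   50 2582] [594.6 194. ] [889.8 -58.2  73. ] dia 66.7
[317 223  26  25 506] [329.1 235.2] [ 684.  -111.5   73. ] dia 20.7
```

View pics/w10.png

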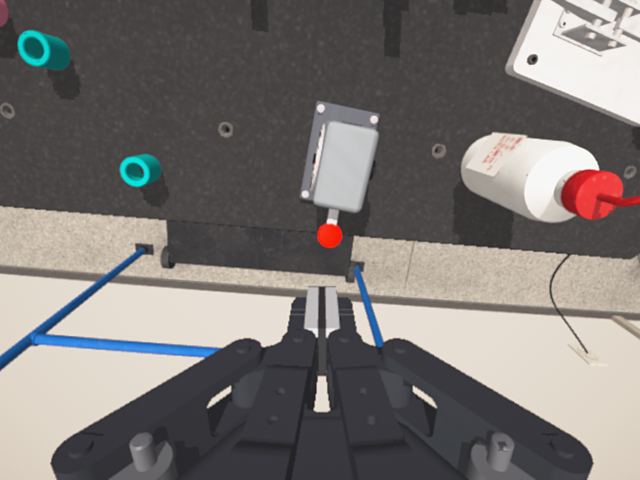

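Emit:
move_arm(series=[-1,4,1,-20,0,-1,4,0.5,-30,0,-1,0,0,-28,0,-1,0,0,-20,0,-1,0,0,0,0,-1,0,0,-12,0,-1,0,0,-12,0,-1,0,0,-10,0,-1,0,0,-6,0,-1,0,0,-2,0,-1,0,0,0,0,-1,0,0,0,0])

```text
time: 25.33
ee_pos: [684.8, -109.1, 39.7]
tool_rot: [[-0.094, 0.995, 0.028], [0.995, 0.094, -0.021], [-0.023, 0.026, -0.999]]
wrist_force: [3.0, 0.2, 4.8]
opening: 0.1
finger_force: 2.3
```

```bash
python3 - <<'E'
from h import *
avg(3)
E
```

```text
mean [ 684.72 -109.19   39.72] sd [0.1  0.05 0.03] yaw 1.6648 F [2.9 1.1 4.6] t 25.4333
```

Emit:
move_arm(series=[-1,0,0,-1.5,0,-1,0,0,0,0,-1,0,0,0,0])

```text
time: 25.73
ee_pos: [684.5, -109.2, 38.6]
tool_rot: [[-0.094, 0.995, 0.027], [0.995, 0.094, -0.021], [-0.023, 0.025, -0.999]]
wrist_force: [1.1, 1.7, 9.3]
opening: -0.1
finger_force: 4.6
```

Emit:
move_arm(series=[-1,0,0,-1.5,0,-1,0,0,0,0,-1,0,0,0,0])

```text
time: 25.98
ee_pos: [684.6, -109.2, 38.2]
tool_rot: [[-0.094, 0.995, 0.028], [0.995, 0.094, -0.021], [-0.023, 0.026, -0.999]]
wrist_force: [-0.4, 2.4, 15.2]
opening: -0.3
finger_force: 7.9
```

Emit:
move_arm(series=[-1,0,0,15,0,-1,0,0,15,0,-1,0,0,17,0,-1,0,0,0,0,-1,0,0,0,0,-1,0,0,0,0,-1,0,0,-12,0,-1,0,0,-12,0,-1,0,0,-12,0,-1,0,0,-8,0,-1,0,0,-3,0,-1,0,0,0,0,-1,0,0,0,0])

```text
time: 27.07
ee_pos: [683.7, -109.3, 37.8]
tool_rot: [[-0.094, 0.995, 0.025], [0.995, 0.094, -0.021], [-0.023, 0.023, -0.999]]
wrist_force: [-7.2, 2.0, 23.5]
opening: 0.1
finger_force: 12.4
```

Emit:
move_arm(series=[-1,0,0,15,0,-1,0,0,20,0,-1,0,0,30,0,-1,0,0,40,0,-1,0,0,40,0,-1,0,0,0,0,-1,0,0,0,0])

```text
time: 27.65
ee_pos: [684.8, -109.6, 182.4]
tool_rot: [[-0.094, 0.995, 0.029], [0.995, 0.094, -0.021], [-0.024, 0.027, -0.999]]
wrist_force: [-0.6, 0.1, 0.6]
opening: -0.1
finger_force: 0.0
```

```bash
python3 - <<'E'
from h import *
s,im=grab('side','s2')
a=cv2.resize(im[240:310,350:420,::-1],None,fx=6,fy=6,interpolation=cv2.INTER_CUBIC)
cv2.imwrite('pics/s2c.png',a);print(s['qpos'].round(2))
E
```

```text
[ 0.12  0.57 -0.01  1.52  0.03  1.03  0.19]
```

View pics/s2c.png

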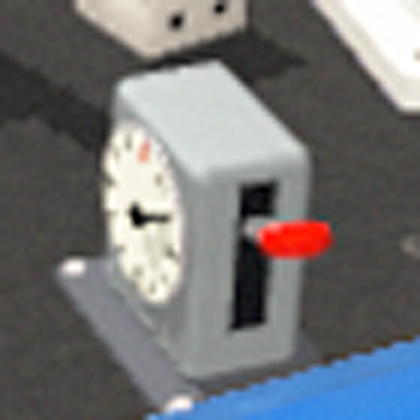

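Emit:
move_arm(series=[-1,-16.8,21.4,1,-0.112,-1,-16.8,21.4,1,-0.112,0,-16.8,21.4,1,-0.112,1,-16.8,21.4,1,-0.112,1,-16.8,21.4,1,-0.112,1,-16.8,21.4,1,-0.112,1,-16.8,21.4,1,-0.112,1,-16.8,21.4,1,-0.112,1,-16.8,21.4,1,-0.112,1,-16.8,21.4,1,-0.112,1,-16.8,21.4,1,-0.112,1,-16.8,21.4,1,-0.112,1,-16.8,21.4,1,-0.112,1,-16.2,21.4,-43,-0.112,1,0,0,0,0,1,0,0,0,0,1,0,0,0,0])

```text
time: 29.12
ee_pos: [450.7, 185.1, 156.6]
tool_rot: [[0.995, 0.098, -0.024], [0.098, -0.995, -0.028], [-0.027, 0.025, -0.999]]
wrist_force: [0.4, 0.5, -0.7]
opening: 85.3
finger_force: 0.0
```

```bash
python3 - <<'E'
from h import *
avg(2)
s,im=grab('wrist','w11');print(s['ee_pos'],s['opening'],s['qpos'].round(2));print(s['tool_rot'].round(3))
c=np.array([448.9,189.6]);u=np.array([np.cos(.095),np.sin(.095)])
p=w2px('wrist',[[*(c+31*u),75],[*(c-31*u),75]],s);print('expect bar',p)
g=im.max(2);a=p.min(0).astype(int)-[25,20];b=p.max(0).astype(int)+[25,20]
m2=np.zeros(g.shape,'uint8');m2[a[1]:b[1],a[0]:b[0]]=(g[a[1]:b[1],a[0]:b[0]]<50)
n,l,st,cc=cv2.connectedComponentsWithStats(m2);i=1+st[1:,4].argmax()
rr=cv2.minAreaRect(np.argwhere(l==i)[:,::-1].astype('float32'));print(rr,px2w('wrist',cv2.boxPoints(rr),75,s).round(1).tolist(),px2w('wrist',[rr[0]],75,s))
E
```

```text
mean [451.26 185.07 157.04] sd [0.51 0.06 0.42] yaw 0.0971 F [ 0.1  0.4 -0.1] t 29.1667
[452.32349498 185.02461831 158.02241609] 85.58213707151421 [-0.6   0.3   0.17  2.01 -0.05  0.87 -1.88]
[[ 0.995  0.096 -0.021]
 [ 0.095 -0.995 -0.026]
 [-0.023  0.024 -0.999]]
expect bar [[310.18671858 204.89482645]
 [310.97767137 283.92035024]]
((312.7410583496094, 241.49168395996094), (79.33216857910156, 15.094478607177734), 88.02507019042969) [[481.4, 197.1, 75.0], [482.7, 186.7, 75.0], [421.3, 178.8, 75.0], [419.9, 190.2, 75.0]] [[452.65922991 188.35649351  75.        ]]
```

Emit:
move_arm(series=[1,-1.3,4.1,-20,0,1,0,0,-30,0,1,0,0,-30,0,1,0,0,-17,0,1,0,0,-8,0,1,0,0,0,0,1,0,0,0,0])

```text
time: 29.85
ee_pos: [451.2, 189.9, 53.7]
tool_rot: [[0.995, 0.096, -0.02], [0.095, -0.995, -0.025], [-0.023, 0.023, -0.999]]
wrist_force: [0.2, -1.0, 0.3]
opening: 84.9
finger_force: 0.0
```

```bash
python3 - <<'E'
from h import *
avg(4)
E
```

```text
mean [451.54 190.34  54.31] sd [0.22 0.29 0.36] yaw 0.0959 F [ 0.  -0.1  0.2] t 30.0
```

Emit:
move_arm(series=[1,-2,-0.5,-4,0,1,0,0,0,0,1,0,0,0,0,0.2,0,0,0,0,-0.4,0,0,0,0,-1,0,0,0,0,-1,0,0,0,0,-1,0,0,0,0,-1,0,0,0,0,-1,0,0,0,0])

```text
time: 30.88
ee_pos: [448.4, 189.6, 49.3]
tool_rot: [[0.995, 0.097, -0.021], [0.096, -0.995, -0.025], [-0.023, 0.023, -0.999]]
wrist_force: [0.5, -0.6, 3.0]
opening: 11.0
finger_force: 59.0
```

```bash
python3 - <<'E'
from h import *
avg(4); print(ctrl.state()['opening'],ctrl.state()['tool_rot'].round(3)[:,2])
E
```

```text
mean [448.45 189.65  49.35] sd [0.01 0.02 0.01] yaw 0.0962 F [-0.3 -1.2  2.6] t 31.0333
10.742578161920509 [-0.021 -0.025 -0.999]
```

Emit:
move_arm(series=[-1,0,0,5,0,-1,0,0,10,0,-1,0,0,15,0,-1,0,0,22,0,-1,0,0,27,0,-1,0,0,30,0,-1,0,0,30,0,-1,0,0,25,0,-1,0,0,15,0,-1,0,0,8,0,-1,0,0,0,0,-1,0,0,0,0,-1,0,0,0,0])

```text
time: 32.17
ee_pos: [447.0, 189.1, 234.6]
tool_rot: [[0.995, 0.097, -0.024], [0.096, -0.995, -0.027], [-0.026, 0.024, -0.999]]
wrist_force: [-0.4, 0.5, -7.7]
opening: 10.7
finger_force: 58.8
```

```bash
python3 - <<'E'
from h import *
avg(3); print(ctrl.state()['opening'],ctrl.state()['tool_rot'].round(3)[:,2])
s,im=grab('side','s3');cv2.imwrite('pics/s3c.png',cv2.resize(im[30:260,120:420,::-1],None,fx=2.6,fy=2.6))
E
```

```text
mean [447.07 189.16 234.55] sd [0.09 0.02 0.05] yaw 0.0966 F [-0.3  0.4 -7.4] t 32.2667
10.989367317572404 [-0.024 -0.027 -0.999]
```

View pics/s3c.png

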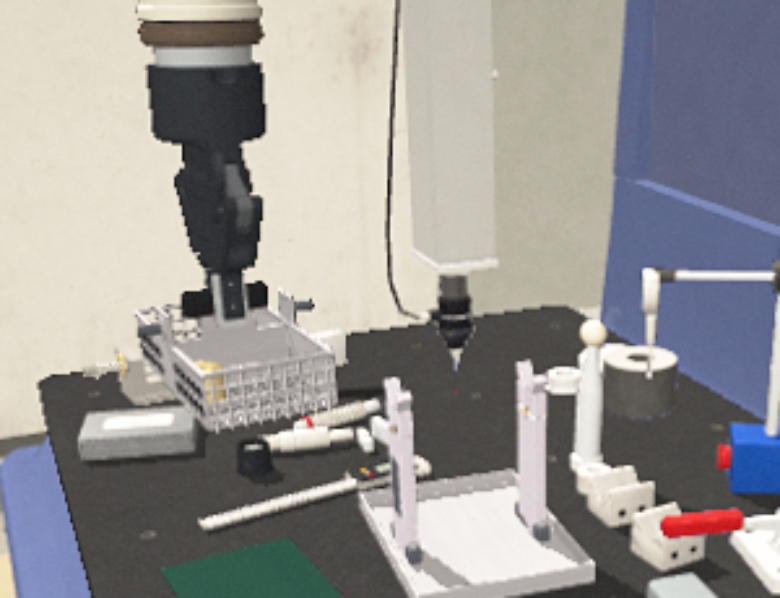

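Emit:
move_arm(series=[-1,8,1,0,-0.008,-1,15,2,0,-0.016,-1,20,2.5,0,-0.02,-1,24,3,0,-0.022,-1,26,3.1,0,-0.022,-1,26,3,0,-0.022,-1,24,3,0,-0.02,-1,20,2.5,0,-0.018,-1,15,2,0,-0.014,-1,8,1,0,-0.01,-1,4,0,0,0,-1,0,0,0,0,-1,0,0,0,0,-1,0,0,0,0,-1,0,0,0,0])

```text
time: 33.62
ee_pos: [637.5, 213.0, 236.4]
tool_rot: [[0.997, -0.074, -0.026], [-0.075, -0.997, -0.021], [-0.024, 0.023, -0.999]]
wrist_force: [0.1, -0.3, -7.4]
opening: 10.8
finger_force: 58.8
```

```bash
python3 - <<'E'
from h import *
avg(5); print(ctrl.state()['opening'],ctrl.state()['tool_rot'].round(3)[:,2])
E
```

```text
mean [637.78 213.01 236.54] sd [0.2  0.03 0.08] yaw -0.075 F [ 0.1  0.5 -6.9] t 33.8167
10.95650606459693 [-0.025 -0.021 -0.999]
```

Emit:
move_arm(series=[-1,0,0,-8,0,-1,0,0,-14,0,-1,0,0,-16,0,-1,0,0,-14,0,-1,0,0,-10,0,-1,0,0,-7,0,-1,0,0,-5,0,-1,0,0,0,0,-1,0,0,0,0])

```text
time: 34.62
ee_pos: [638.6, 212.9, 162.4]
tool_rot: [[0.997, -0.075, -0.025], [-0.075, -0.997, -0.021], [-0.023, 0.023, -0.999]]
wrist_force: [-0.1, -0.2, -6.4]
opening: 11.3
finger_force: 58.7
```

```bash
python3 - <<'E'
from h import *
avg(4)
E
```

```text
mean [638.9  212.99 162.97] sd [0.19 0.06 0.34] yaw -0.0755 F [ 0.3 -0.3 -6.6] t 34.7667
```

Emit:
move_arm(series=[-1,-0.8,-0.4,0,0,-1,-0.7,-0.4,-4,0,-1,0,0,-4,0,-1,0,0,-4,0,-1,0,0,-4,0,-1,0,0,-3,0,-1,0,0,-2,0,-1,0,0,0,0,-1,0,0,0,0])

```text
time: 35.57
ee_pos: [636.8, 212.0, 141.0]
tool_rot: [[0.997, -0.075, -0.025], [-0.075, -0.997, -0.021], [-0.024, 0.023, -0.999]]
wrist_force: [-0.1, -0.3, -7.1]
opening: 10.6
finger_force: 58.7
```

```bash
python3 - <<'E'
from h import *
avg(3)
E
```

```text
mean [636.91 212.06 141.21] sd [0.11 0.04 0.17] yaw -0.0755 F [ 0.2  0.2 -7.1] t 35.6667
```

Emit:
move_arm(series=[-1,0,0,-3,0,-1,0,0,-3,0,-1,0,0,-2,0,-1,0,0,0,0])

```text
time: 36.05
ee_pos: [636.2, 211.9, 132.3]
tool_rot: [[0.997, -0.075, -0.026], [-0.075, -0.997, -0.022], [-0.025, 0.024, -0.999]]
wrist_force: [-0.0, -0.7, -7.2]
opening: 10.9
finger_force: 58.7
```

Emit:
move_arm(series=[-1,0,0,-3,0,-1,0,0,-3,0,-1,0,0,-2,0,-1,0,0,0,0,-1,0,0,0,0])

```text
time: 36.47
ee_pos: [636.6, 212.0, 124.9]
tool_rot: [[0.997, -0.075, -0.026], [-0.075, -0.997, -0.021], [-0.024, 0.023, -0.999]]
wrist_force: [-0.6, -0.6, -6.6]
opening: 11.1
finger_force: 58.7
```

Emit:
move_arm(series=[-1,0,0,-1.5,0,-1,0,0,-1,0,-1,0,0,0,0,-1,0,0,0,0])

```text
time: 36.8
ee_pos: [636.7, 212.1, 122.6]
tool_rot: [[0.997, -0.075, -0.025], [-0.075, -0.997, -0.021], [-0.024, 0.023, -0.999]]
wrist_force: [-0.3, 1.5, -6.6]
opening: 10.8
finger_force: 58.7
```

Emit:
move_arm(series=[-1,0,0,-0.8,0,-1,0,0,-0.4,0,-1,0,0,0,0,-1,0,0,0,0])

```text
time: 37.13
ee_pos: [636.8, 212.0, 121.5]
tool_rot: [[0.997, -0.075, -0.025], [-0.075, -0.997, -0.021], [-0.023, 0.023, -0.999]]
wrist_force: [-0.1, -0.5, -6.9]
opening: 10.7
finger_force: 58.8
```

Emit:
move_arm(series=[-1,0,0,-0.6,0,-1,0,0,0,0,-1,0,0,0,0])

```text
time: 37.38
ee_pos: [637.0, 212.1, 121.4]
tool_rot: [[0.997, -0.075, -0.025], [-0.075, -0.997, -0.021], [-0.023, 0.023, -0.999]]
wrist_force: [-0.8, -0.6, -2.6]
opening: 10.7
finger_force: 59.3
```

Emit:
move_arm(series=[-1,0,0,-0.4,0,-1,0,0,0,0,-0.6,0,0,0,0,-0.5,0,0,0,0,-0.3,0,0,0,0,0,0,0,0,0,0.5,0,0,0,0,1,0,0,0,0,1,0,0,0,0,1,0,0,0,0,1,0,0,0,0])

```text
time: 38.3
ee_pos: [636.8, 212.0, 120.5]
tool_rot: [[0.997, -0.075, -0.025], [-0.075, -0.997, -0.021], [-0.023, 0.023, -0.999]]
wrist_force: [0.1, 0.5, -0.0]
opening: 85.5
finger_force: 0.0
```

Emit:
move_arm(series=[1,0,0,4,0,1,0,0,10,0,1,0,0,20,0,1,0,0,30,0,1,0,0,30,0,1,0,0,6,0,1,0,0,0,0,1,0,0,0,0,1,0,0,0,0,1,0,0,0,0])

```text
time: 39.13
ee_pos: [635.7, 211.8, 218.8]
tool_rot: [[0.997, -0.075, -0.028], [-0.075, -0.997, -0.022], [-0.026, 0.024, -0.999]]
wrist_force: [-0.1, -0.8, -0.4]
opening: 85.4
finger_force: 0.0
```

```bash
cat > chk.py <<'E'
from h import *
import sys
s,im=grab('wrist',sys.argv[1]);print(s['ee_pos'],s['opening'],s['wrist_force'].round(1),s['time'])
p=w2px('wrist',[[669,207.5,147],[607,215,147]],s);print('expect',p.round(1).tolist())
g=im.max(2);a=p.min(0).astype(int)-[25,20];b=p.max(0).astype(int)+[25,20]
m2=np.zeros(g.shape,'uint8');m2[a[1]:b[1],a[0]:b[0]]=(g[a[1]:b[1],a[0]:b[0]]<60)
n,l,st,cc=cv2.connectedComponentsWithStats(m2);i=1+st[1:,4].argmax()
rr=cv2.minAreaRect(np.argwhere(l==i)[:,::-1].astype('float32'));print(rr,px2w('wrist',cv2.boxPoints(rr),147,s).round(1).tolist(),px2w('wrist',[rr[0]],147,s).round(1))
R=lambda x,y:[637.5-x*np.sin(-.075)*1+y*np.cos(-.075),212+x*np.cos(-.075)+y*np.sin(-.075)]
fitbush(im,s,R(36,0),78);fitbush(im,s,R(-36,-31),78)
E
python3 chk.py w12; python3 chk.py w13
```

```text
[635.70570412 211.75428906 218.75182914] 85.36543985227055 [-0.1 -0.8 -0.4] 39.1333
expect [[320.1, 201.0], [316.2, 284.9]]
((318.0, 241.0), (84.0, 16.0), 90.0) [[670.9, 214.0, 147.0], [670.0, 203.5, 147.0], [607.9, 207.8, 147.0], [608.9, 219.4, 147.0]] [[640.9 211.1 147. ]]
bush [640.1 246. ] res px [ 0.2 -0.5 -0.2  0.5]
bush [603.4 180.6] res px [ 0.3  0.  -0.2 -0. ]
[635.81243174 211.77913049 218.79941829] 85.10049643151136 [ 0.2 -0.4 -0.5] 39.1833
expect [[320.1, 201.2], [316.3, 285.0]]
((317.5, 242.0), (84.0, 15.0), 90.0) [[670.3, 214.1, 147.0], [669.5, 204.2, 147.0], [607.2, 208.6, 147.0], [608.2, 219.5, 147.0]] [[640.3 211.5 147. ]]
bush [640.2 246. ] res px [ 0.2 -0.5 -0.2  0.5]
bush [603.5 180.6] res px [ 0.3  0.  -0.2 -0. ]
```

Emit:
move_arm(series=[1,0,0,20,0,1,0,0,20,0,1,0,0,20,0,1,0,0,20,0,1,0,0,0,0,1,0,0,0,0,1,0,0,0,0,1,0,0,0,0,1,0,0,0,0,1,0,0,0,0,1,0,0,0,0,1,0,0,0,0,1,0,0,0,0,1,0,0,0,0,1,0,0,0,0,1,0,0,0,0,1,0,0,0,0,1,0,0,0,0])

```text
time: 40.73
ee_pos: [636.8, 212.0, 300.6]
tool_rot: [[0.997, -0.075, -0.025], [-0.075, -0.997, -0.021], [-0.023, 0.023, -0.999]]
wrist_force: [-0.3, 1.0, -0.3]
opening: 85.5
finger_force: 0.0
```

```bash
python3 chk.py w14; python3 -c "
from bench import ctrl
print(ctrl.job_done())"
```

```text
[636.79654    212.04442538 300.55592388] 85.47947613262222 [-0.3  1.  -0.3] 40.7333
expect [[318.7, 180.6], [315.9, 245.4]]
((316.9999694824219, 212.49998474121094), (62.99999237060547, 9.999998092651367), 90.0) [[669.1, 213.6, 147.0], [668.4, 204.6, 147.0], [608.0, 209.1, 147.0], [608.8, 218.6, 147.0]] [[639.6 211.4 147. ]]
bush [640.3 245.6] res px [ 0.1 -0.4 -0.1  0.4]
bush [603.3 180.2] res px [-0.1  0.   0.1 -0. ]
the job is handed in; nothing more can be done
None
```

The job is handed in (no verdict came back): the basket hangs in the forks, at rest and level by the wrist camera, with both brass bushes in it, one at each end, and after two full lever strokes the pointer shows two.

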